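# Free a locked centrifuge lid with the hooked release rod

### The job

The power has failed and the bench centrifuge's lid is locked with the tubes inside. Pick up the blue-handled hooked rod, reach it through the release opening low on the centrifuge's front, feel for the red pin of the lock slide inside, hook it and draw it gently towards the front until it comes up against its stop, holding it there until the lid has risen about a centimetre by itself (the lock snaps if it is forced with more than 20 N). Then unhook, draw the rod out and lay it flat on the worktop clear of the centrifuge; touch the centrifuge with the rod only, and leave the cups and the dish where they are.

Things in the scene. Friction and masses are not known exactly. Their poses are not given: they have to be found in the camera images.
- centrifuge: white compact bench centrifuge, 220 deep x 190 wide x 160 mm high, lid shut, fixed. Origin at the centre of its underside, z up; its +x points inward, square to the front, which is the plane x = -110 mm; its +y is to the left for someone facing the front. The front is upright to 94 mm above the worktop, then slopes back as a grey control panel.
- release_opening (a point): centre of the dark-edged release opening in the upright front, in the plane of the front face: 48 mm wide (y) x 20 mm high, wall 5 mm thick, centre 60 mm above the worktop. Axes as the centrifuge's (+x inward). Behind it a hollow 80 mm wide (centred) ends at a hard wall 85 mm behind the front face; its floor and roof lie beyond the opening's height.
- pin_middle (a point): fixed mark amid the range where the red lock pin may stand: 15 mm to +y of the opening's centre, 48 mm behind the front face; axes as the centrifuge's. The pin: upright, 6 mm thick, taller than the opening, 36 to 60 mm behind the face (unmeasured: feel for it). Drawn to -x it goes 17 mm to a firm stop against a 3 N spring rising to 7 N and 1 to 2 N friction; only the last 2 to 3 mm unlock.
- lid_edge (a point): front edge of the lid at the middle of its small grey grip: 147 mm above the worktop when shut; the lid is hinged at the rear, 177 mm behind it. Once unlocked, a slow gas spring lifts the lid by itself: this point rises at roughly 7 to 15 mm/s, in the end by 100 mm or more. If the pin is let go before it has risen 8 mm, the lock may catch the lid again.
- rod_grip (a point): middle of the handle of the hooked rod, where to grip it. The rod: a blue handle 96 long x 14 wide x 16 mm high, from its front end a steel shank 5 mm thick along the handle's mid-line, about 80 g in all. It lies flat on the worktop, this point 8 mm above it. Axes: +x along the rod towards the hook, +y to the side to which the hook is bent, z up.
- hook_bend (a point): the bend of the hooked rod, on the shank's mid-line 155 mm ahead of the middle of the handle. From here the 5 mm wire goes sideways: the hook's tip is 16 mm to +y and 4 mm back towards the handle (mid-lines), in the plane in which the rod lies. Axes as those of rod_grip.
- cup_orange: white specimen cup with orange lid, 47 mm across, 58 high, standing loose on the worktop; origin at the centre of its underside. To be left alone.
- cup_blue: white specimen cup with blue lid, 47 mm across, 58 high, standing loose on the worktop; origin at the centre of its underside. To be left alone.
- petri: shut petri dish, 59 mm across, 15 high, loose on the worktop; origin at the centre of its underside. To be left alone.

How it is judged:
By the outcome, as a careful person would: the job done as asked, in the order asked, and still so for the second after the job is handed in, with the robot touching nothing.
It also fails if it takes over 64 s, if anything falls off the work surface, if the arm or the gripper's body presses on something with over 40 N, if the wrist force passes 120 N, or if a joint passes its speed limit or range.

### The arm

A 6-joint arm with a two-finger parallel gripper is mounted at the origin on a cart in front of the work surface, level with it; the furniture and walls round the work are solid. World frame = base frame: x ahead of the robot, y to its left, z up, the work surface at z = 0. Lengths are in m, angles in rad, forces in N, time in s.
With the tool pointing down it reaches from about 0.25 to 0.725 m from the base axis. Payload 4 kg.
Tool frame: the origin (TCP) lies between the finger pads; the fingertips stand 11 mm ahead of it and the grasp point (between the pads) lies 8 mm behind it (bot.tip_extent is the distance from the TCP to the fingertips, in m); z points along the fingers, y is the line along which they close (so a half turn about z gives the same grasp; the last joint's range is limited). The gripper opens to 85 mm and grips with 20 to 120 N. Pads are 22 mm wide; open, the fingers measure 114 mm over their backs; the gripper's body (76 mm by 85 mm) begins 54 mm behind the grasp point. The pads swing forward as they close: fully open they stand 13 mm farther back than shut.
Start: joints at [1.275, 0.241, 0.005, 1.335, 0, 1.571], TCP at [0.146, 0.478, 0.242] pointing down, gripper open.
Joint ranges: [-2.72, 2.72], [-1.05, 1.87], [-1.09, 1.28], [-1.99, 2.15], [-1.42, 1.44], [-3.14, 3.14]. Speed limits (rad/s): [2.79, 2.79, 3.14, 3.14, 3.14, 3.14].

### API

Orientations are given as a unit quaternion [x, y, z, w].
In Python, from workcell import bot gives the robot as it stands. The module is installed in compiled form; this text tells all that it offers.
- The arm moves only by the tool drive_tool, never from a script. Its argument "rows" is a list of rows, each an object of numbers: "dx", "dy", "dz": the shift along the tool's x, y, z in units of 50 mm (1.0 is 50 mm); "wx", "wy", "wz": the turn, a rotation vector about the tool's x, y, z in units of 5 degrees (1.0 is 5 degrees); "hand": the finger opening in mm, from 0 to 85.4. A call has 1 to 20 rows; each row is the pose to reach, as a shift and turn from the pose commanded when the call began, along the tool's axes at that moment; what a row does not reach only later rows make up. A row lasts 1/10 s, in which the tool goes at most 50 mm and 8.59 degrees, less where a joint would pass 70% of its speed; a pose out of reach is approached as far as the arm can. A call with a gripper value outside its range is refused whole. The fingers move at their own pace and stop on an object; the grip force is fixed at half the most. Time passes only in rows, so rows that repeat a pose let the fingers close. It gives the time, the measured TCP pose, the force, the opening and the grip force at its end, in the units of the state.
- bot.get_obs(): the state, without advancing time (a new reading comes with each control period).
- bot.camera(name): name is "scene" or "top"; returns the picture (400x640x3 uint8, red, green, blue); there is no depth.
- bot.get_calibration(name): a dict with "vfov" (degrees; the focal length in pixels is half the picture's height over the tangent of half this angle, whatever the lens; pixels are square), "cx", "cy" (the principal point, pixels), "origin" and "rotation" of the camera in the world. Camera axes: x right, y up, looking along -z (the intrinsics and any distortion apply to the point x, -y, -z); pixel columns grow to the right and rows downward; lengths in m; the calibration is good to about 2 mm. A picture is of the moment at which its call begins. get_calibration takes no time and is no camera call.
- bot.job_done(): hands the job in; it is judged then, once.
Trained networks look in the newest picture that a camera, given by its name, has taken for a name from the list of things; names that differ only in an ending like _2 or _b are one class to them, and where a whole thing is asked for, a point or a joint stands for the part that bears it (a point fixed in the world has none). Each returns a list of dicts, best first, with "score" (0 to 1); they miss things now and then, are a little off and sometimes report something else, mostly with a low value. They report only what shows in the picture. A call takes as long as a camera call.
- bot.look_for(camera, thing): "extent" ([centre column, centre row, width, height] in pixels, round what is visible of it).
- bot.outline_of(camera, thing): "region" (400x640 bool, what is visible of it) and "extent" ([centre column, centre row, width, height] in pixels, round what is visible of it).
The state is a dict: "clock": time; "joint_pos": joint angles; "joint_vel": joint speeds; "tau": joint torques, N m; "eef_pos": TCP position; "tool_rot": TCP orientation; "ft_force": force on the tool from outside, world axes, zero at the start; "ft_torque": the same for the moment, N m; "grip_width": finger opening in m; "grasp_force": force on a finger pad.
Only numpy, scipy, OpenCV 4.12 (cv2) and the standard library are available. Lean on these libraries where they do the work, as an engineer would, in place of code of your own. Each camera call takes 0.05 s, during which the arm holds its last target. There are 200 camera calls.

## Working session

There is one attempt and no reset: what is moved stays moved. The work goes in short steps, Python scripts to look and compute and a tool call to move; the robot and the scene stay as the last step left them, time stands still between calls to the robot, and variables do not carry over. Pictures are saved under pics/ and viewed, at most 10 in all, crops included, and the job is handed in when it is done.

Besides the shell and the picture viewer there is one more tool, called after "Call:" by a JSON object that holds its "op" and its "data", one argument or row to a line. drive_tool: Moves the arm, as the interface text tells. Its arguments: {"type":"object","properties":{"rows":{"type":"array","items":{"type":"object","properties":{"dx":{"type":"number"},"dy":{"type":"number"},"dz":{"type":"number"},"wx":{"type":"number"},"wy":{"type":"number"},"wz":{"type":"number"},"hand":{"type":"number"}}}}},"required":["rows"]}

```bash
mkdir -p pics; cat > h.py <<'E'
import numpy as np, cv2
from workcell import bot
def cal(n):
    c=bot.get_calibration(n); f=200/np.tan(np.radians(c['vfov'])/2)
    return c,f,np.array(c['origin']),np.array(c['rotation'])
def proj(n,P):
    c,f,o,R=cal(n); p=(np.atleast_2d(P)-o)@R
    return np.c_[c['cx']+f*p[:,0]/-p[:,2], c['cy']+f*p[:,1]/p[:,2]]
def back(n,uv,z):
    c,f,o,R=cal(n); uv=np.atleast_2d(uv)
    d=np.c_[(uv[:,0]-c['cx'])/f,-(uv[:,1]-c['cy'])/f,-np.ones(len(uv))]@R.T
    return o+d*((z-o[2])/d[:,2])[:,None]
def save(n,name):
    im=bot.camera(n); cv2.imwrite('pics/'+name,im[:,:,::-1]); return im
E
python3 - <<'E'
from h import *
for n in('scene','top'):
    save(n,n+'0.png'); print(n,bot.get_calibration(n))
    for t in ['centrifuge','release_opening','rod_grip','hook_bend','lid_edge','cup_orange','cup_blue','petri']:
        r=bot.look_for(n,t)
        print(t,[(np.round(x['extent'],1).tolist(),round(x['score'],2)) for x in r[:2]])
print(bot.get_obs())
E
```

```text
scene {'vfov': 47.67911042633049, 'cx': 315.0978819883635, 'cy': 205.25148732484953, 'origin': array([-0.1958646 ,  0.78640347,  0.67641374]), 'rotation': array([-0.22690871,  0.41867947,  0.78529401, -0.39564285])}
centrifuge [([274.1, 202.9, 118.2, 105.6], 0.8), ([269.5, 174.8, 102.2, 49.7], 0.22)]
release_opening [([275.1, 203.8, 123.1, 107.1], 0.95)]
rod_grip []
hook_bend [([349.4, 273.4, 24.0, 27.1], 0.56)]
lid_edge [([269.9, 176.5, 96.9, 47.4], 0.62)]
cup_orange []
cup_blue [([249.9, 262.6, 20.0, 15.9], 0.72)]
petri [([292.6, 299.7, 20.8, 27.4], 0.83)]
top {'vfov': 53.78345784935742, 'cx': 318.67565161163805, 'cy': 198.83216564369897, 'origin': array([0.45724093, 0.28518459, 1.03031575]), 'rotation': array([ 0.00854302, -0.02299719, -0.69632185,  0.71731027])}
centrifuge [([299.7, 135.4, 100.4, 117.7], 0.85)]
release_opening [([298.7, 135.1, 105.4, 114.8], 0.69)]
rod_grip [([315.9, 238.6, 54.8, 31.9], 0.59)]
hook_bend [([322.1, 231.6, 69.7, 42.0], 0.68)]
lid_edge [([298.2, 126.9, 96.0, 89.6], 0.65)]
cup_orange [([389.9, 158.7, 21.9, 18.3], 0.69)]
cup_blue [([233.7, 199.4, 19.7, 12.7], 0.74)]
petri [([243.9, 244.5, 22.1, 23.6], 0.82), ([297.8, 129.2, 97.8, 90.7], 0.39)]
{'clock': 0.9, 'joint_pos': array([1.27502786e+00, 2.40557264e-01, 4.98934178e-03, 1.33519389e+00,
       1.37455510e-05, 1.57080473e+00]), 'joint_vel': array([-0.00113242,  0.00051645, -0.00063584,  0.00148389, -0.00017983,
        0.0015012 ]), 'tau': array([-6.70291574e-04, -3.72193050e+01,  2.52695096e+01,  1.10222529e-03,
        7.34131117e-05, -2.10043055e-06]), 'eef_pos': array([0.14573273, 0.47828729, 0.24232376]), 'tool_rot': array([ 1.47349945e-01,  9.89084422e-01,  1.80808410e-05, -4.25515702e-06]), 'ft_force': array([-0.09707685, -0.32507356, -1.03339161]), 'ft_torque': array([ 0.03113657,  0.03806826, -0.00693672]), 'grasp_force': 0.0, 'grip_width': 0.08538143040645958}
```

View pics/scene0.png

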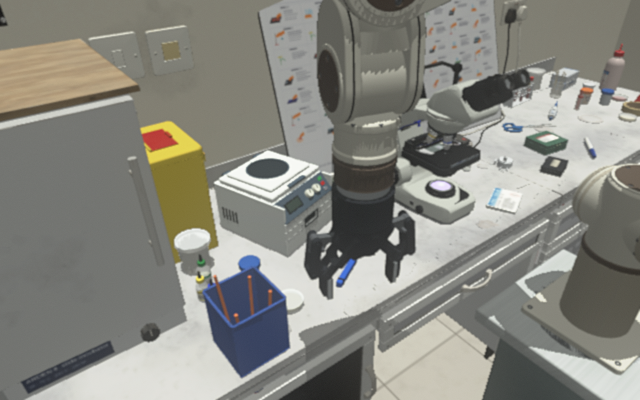

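View pics/top0.png

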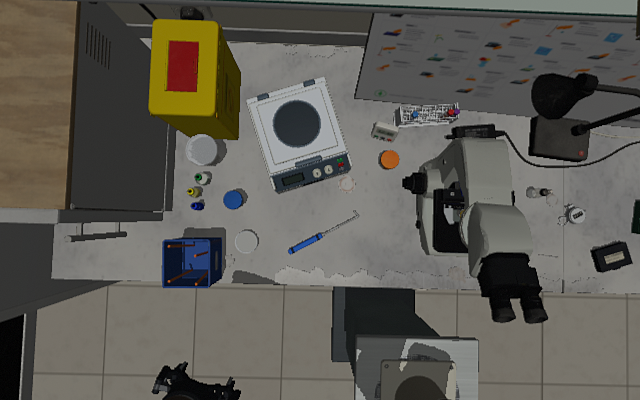

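```bash
python3 - <<'E'
import re
s=open('h.py').read()
s=s.replace("np.array(c['rotation'])","Rotation.from_quat(c['rotation']).as_matrix()").replace("import numpy as np, cv2","import numpy as np, cv2\nfrom scipy.spatial.transform import Rotation")
open('h.py','w').write(s)
E
python3 - <<'E'
from h import *
im=cv2.imread('pics/top0.png')
cv2.imwrite('pics/c1.png',cv2.resize(im[70:270,225:425],None,fx=3,fy=3,interpolation=cv2.INTER_CUBIC))
bot.camera('top')
for t in['centrifuge','rod_grip','cup_orange','cup_blue','petri']:
    r=bot.outline_of('top',t)
    if r:
        m=r[0]['region'].astype(np.uint8); ys,xs=np.nonzero(m)
        print(t,round(r[0]['score'],2),cv2.minAreaRect(np.c_[xs,ys].astype(np.float32)))
print(back('top',[[305,243],[357,213]],.008))
im=cv2.imread('pics/scene0.png')
cv2.imwrite('pics/c2.png',cv2.resize(im[140:300,200:400],None,fx=3.5,fy=3.5,interpolation=cv2.INTER_CUBIC))
E
```

```text
centrifuge 0.59 ((299.21673583984375, 134.3131103515625), (100.9547348022461, 82.99436950683594), 72.78392791748047)
rod_grip 0.53 ((317.02557373046875, 236.54563903808594), (6.212242603302002, 63.02983474731445), 60.75117111206055)
cup_orange 0.61 ((389.0, 159.0), (18.0, 18.0), 90.0)
cup_blue 0.83 ((233.25003051757812, 199.25001525878906), (19.091880798339844, 18.384775161743164), 45.0)
petri 0.78 ((246.0, 241.0), (22.0, 22.0), 90.0)
[[0.38807398 0.2968993  0.008     ]
 [0.46937996 0.16438055 0.008     ]]
```

View pics/c1.png

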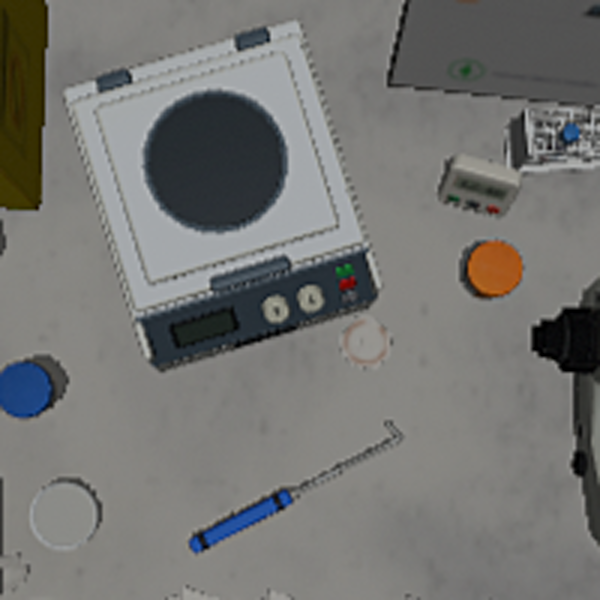

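View pics/c2.png

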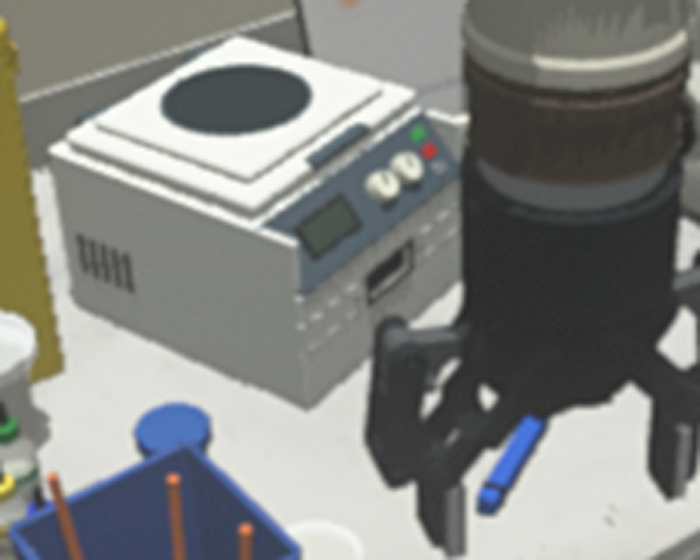

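```bash
cat > fit.py <<'E'
from h import *
from scipy.optimize import least_squares
S=lambda u,v:(u/3.5+200,v/3.5+140)
T=lambda u,v:(u/3+225,v/3+70)
obs=[('scene',(-.11,0,.06),S(390,271)),('scene',(-.11,.095,0),S(308,406)),('scene',(-.11,.095,.094),S(301,293)),('scene',(.11,.095,0),S(76,300)),
('top',(-.11,.095,.094),T(158,368)),('top',(-.11,-.095,.094),T(380,302)),('top',(.11,.095,.15),T(66,92)),('top',(.11,-.095,.15),T(299,22))]
def W(p,P): return np.array([p[0]+np.cos(p[2])*P[0]-np.sin(p[2])*P[1],p[1]+np.sin(p[2])*P[0]+np.cos(p[2])*P[1],P[2]])
def res(p): return np.concatenate([proj(c,W(p,P))[0]-uv for c,P,uv in obs])
for sel in ('all','top','scene'):
    o=obs; 
    f=lambda p:np.concatenate([proj(c,W(p,P))[0]-uv for c,P,uv in obs if sel in('all',c)])
    r=least_squares(f,[.62,.33,.3],loss='soft_l1'); print(sel,r.x.round(4),res(r.x).reshape(-1,2).round(1).tolist())
    print(' opening',W(r.x,(-.11,0,.06)).round(4))
A=back('top',[T(195,545),T(287,495),T(399,435),T(388,424)],[.008]); print(A.round(4))
d=A[2]-A[0]; print('rod yaw',np.arctan2(d[1],d[0]), 'L',np.linalg.norm(d)); d/=np.linalg.norm(d); print('grip',A[2]-.155*d, A[0]+.048*d)
for c in('cup_orange','cup_blue','petri'):pass
print(back('top',[[389.5,158.7],[233.5,199.3]],.058),back('top',[[245,243]],.015))
E
python3 fit.py
```

```text
all [0.6453 0.3159 0.3113] [[1.4, -0.2], [1.2, 1.6], [0.8, 1.1], [1.2, 0.6], [-3.5, -0.3], [-0.8, -0.3], [-1.9, -3.5], [1.4, -2.7]]
 opening [0.5406 0.2822 0.06  ]
top [0.6411 0.313  0.3379] [[4.1, -0.4], [4.8, 1.8], [4.6, 1.2], [2.9, 1.8], [-0.8, 2.2], [1.2, 0.1], [-1.6, -0.2], [1.1, -1.5]]
 opening [0.5373 0.2765 0.06  ]
scene [0.6502 0.3166 0.3169] [[0.1, -1.1], [0.1, 0.6], [-0.3, 0.1], [0.1, 0.0], [-3.4, -2.2], [-0.9, -2.6], [-2.3, -5.4], [0.9, -5.0]]
 opening [0.5456 0.2823 0.06  ]
[[0.3648 0.3348 0.008 ]
 [0.4098 0.2571 0.008 ]
 [0.4643 0.1617 0.008 ]
 [0.4735 0.1714 0.008 ]]
rod yaw -1.049301142147857 L 0.19972134215876905
grip [0.38705133 0.29604698 0.008     ] [0.38868468 0.29320414 0.008     ]
[[0.60620949 0.09260601 0.058     ]
 [0.49347757 0.47514683 0.058     ]] [[0.38428801 0.44997702 0.015     ]]
```

```bash
cat > go.py <<'E'
from h import *
def go(p,yaw=None):
    """yaw = world yaw of tool y, tool pointing straight down"""
    o=bot.get_obs(); R=Rotation.from_quat(o['tool_rot']).as_matrix()
    y0=np.arctan2(R[1,1],R[0,1]); yaw=y0 if yaw is None else yaw
    Rt=np.array([[np.sin(yaw),np.cos(yaw),0],[-np.cos(yaw),np.sin(yaw),0],[0,0,-1]]).T
    Rt=np.c_[[-np.sin(yaw)*-1,-np.cos(yaw),0],[np.cos(yaw),np.sin(yaw),0],[0,0,-1]]
    d=R.T@(np.array(p)-o['eef_pos'])/.05; w=Rotation.from_matrix(R.T@Rt).as_rotvec()
    print('t',round(o['clock'],2),'pos',o['eef_pos'].round(4),'yaw',round(y0,4),'d',d.round(3),'w',(np.degrees(w)/5).round(2),'F',o['ft_force'].round(2),'grip',o['grip_width'].round(4),o['grasp_force'],'j',o['joint_pos'].round(2))
E
python3 -c "
from go import *
go([.388,.2945,.10],.522)"
```

```text
Traceback (most recent call last):
  File "go.py", line 8, in go
    d=R.T@(np.array(p)-o['eef_pos'])/.05; w=Rotation.from_matrix(R.T@Rt).as_rotvec()
                                            ~~~~~~~~~~~~~~~~~~~~^^^^^^^^
  File "scipy/spatial/transform/_rotation.pyx", line 1143, in scipy.spatial.transform._rotation.Rotation.from_matrix
ValueError: Non-positive determinant (left-handed or null coordinate frame) in rotation matrix 0: [[-7.29623091e-01 -6.83849504e-01  3.16717701e-05]
 [-6.83849504e-01  7.29623092e-01  1.19466943e-05]
 [ 3.12781958e-05  1.29421403e-05  9.99999999e-01]].
```

```bash
sed -i '/Rt=np.array/d; s/Rt=np.c_.*/Rt=np.c_[[-np.sin(yaw),np.cos(yaw),0],[np.cos(yaw),np.sin(yaw),0],[0,0,-1]]/' go.py
python3 -c "
from go import *
go([.388,.2945,.10],.522)"
```

```text
Traceback (most recent call last):
  File "go.py", line 8, in go
    print('t',round(o['clock'],2),'pos',o['eef_pos'].round(4),'yaw',round(y0,4),'d',d.round(3),'w',(np.degrees(w)/5).round(2),'F',o['ft_force'].round(2),'grip',o['grip_width'].round(4),o['grasp_force'],'j',o['joint_pos'].round(2))
                                                                                                                                                                ^^^^^^^^^^^^^^^^^^^^^
AttributeError: 'float' object has no attribute 'round'
```

```bash
sed -i "s/o\['grip_width'\].round(4)/round(o['grip_width'],4)/" go.py
python3 -c "
from go import *
go([.388,.2945,.10],.522)"
```

```text
t 1.2 pos [0.1458 0.4783 0.2423] yaw 1.275 d [-5.706 -2.104  2.847] w [0.   0.   8.63] F [ 1.07 -0.05 -0.11] grip 0.0854 0.0 j [ 1.27  0.24  0.01  1.34 -0.    1.57]
```

Call:
{"op": "drive_tool", "data": {
  "rows": [
    {"dx": -5.7, "dy": -2.1, "dz": 0.5, "wz": 8.63, "hand": 50},
    {"dx": -5.7, "dy": -2.1, "dz": 0.5, "wz": 8.63, "hand": 50},
    {"dx": -5.7, "dy": -2.1, "dz": 1, "wz": 8.63, "hand": 50},
    {"dx": -5.7, "dy": -2.1, "dz": 1.5, "wz": 8.63, "hand": 50},
    {"dx": -5.7, "dy": -2.1, "dz": 2.0, "wz": 8.63, "hand": 50},
    {"dx": -5.7, "dy": -2.1, "dz": 2.85, "wz": 8.63, "hand": 50},
    {"dx": -5.7, "dy": -2.1, "dz": 2.85, "wz": 8.63, "hand": 50},
    {"dx": -5.7, "dy": -2.1, "dz": 2.85, "wz": 8.63, "hand": 50},
    {"dx": -5.7, "dy": -2.1, "dz": 2.85, "wz": 8.63, "hand": 50},
    {"dx": -5.7, "dy": -2.1, "dz": 2.85, "wz": 8.63, "hand": 50}
  ]
}}

```text
invalid input at $.rows[0]: expected keys dx, dy, dz, wx, wy, wz, hand
```

```bash
python3 -c "
from go import *
im=save('scene','s1.png');im2=save('top','t1.png')
a=cv2.resize(im[180:330,230:430],None,fx=3,fy=3,interpolation=2)
cv2.imwrite('pics/v1.png',a[:,:,::-1])
go([.388,.2945,.014],.522)"
```

```text
t 1.3 pos [0.1458 0.4783 0.2423] yaw 1.275 d [-5.706 -2.104  4.566] w [ 0.   -0.    8.63] F [ 0.69  0.51 -0.56] grip 0.0853 0.0 j [1.27 0.24 0.01 1.34 0.   1.57]
```

View pics/v1.png

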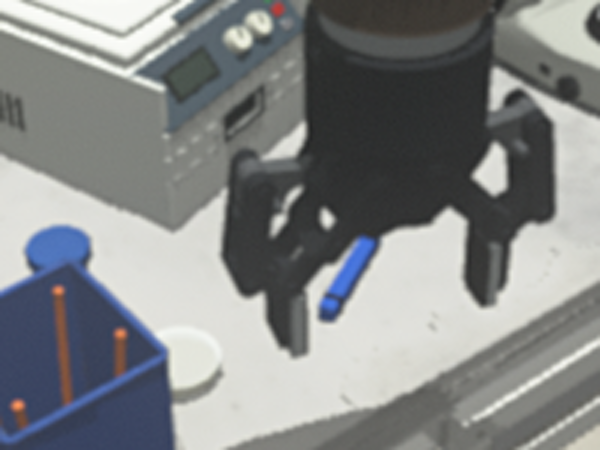

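The move was refused (all keys are required); the picture shows the arm still at its start, the opening at crop (243,112), i.e. pixel (311,217). I'll resend with all keys.

Call:
{"op": "drive_tool", "data": {
  "rows": [
    {"dx": -5.7, "dy": -2.1, "dz": 0.5, "wx": 0, "wy": 0, "wz": 8.63, "hand": 50},
    {"dx": -5.7, "dy": -2.1, "dz": 0.5, "wx": 0, "wy": 0, "wz": 8.63, "hand": 50},
    {"dx": -5.7, "dy": -2.1, "dz": 1, "wx": 0, "wy": 0, "wz": 8.63, "hand": 50},
    {"dx": -5.7, "dy": -2.1, "dz": 1.5, "wx": 0, "wy": 0, "wz": 8.63, "hand": 50},
    {"dx": -5.7, "dy": -2.1, "dz": 2, "wx": 0, "wy": 0, "wz": 8.63, "hand": 50},
    {"dx": -5.7, "dy": -2.1, "dz": 2.85, "wx": 0, "wy": 0, "wz": 8.63, "hand": 50},
    {"dx": -5.7, "dy": -2.1, "dz": 2.85, "wx": 0, "wy": 0, "wz": 8.63, "hand": 50},
    {"dx": -5.7, "dy": -2.1, "dz": 2.85, "wx": 0, "wy": 0, "wz": 8.63, "hand": 50},
    {"dx": -5.7, "dy": -2.1, "dz": 2.85, "wx": 0, "wy": 0, "wz": 8.63, "hand": 50},
    {"dx": -5.7, "dy": -2.1, "dz": 2.85, "wx": 0, "wy": 0, "wz": 8.63, "hand": 50}
  ]
}}

```text
clock: 2.3
eef_pos: [0.388, 0.2958, 0.1009]
tool_rot: [0.5, 0.866, 0.001, 0.0]
ft_force: [0.8, -0.8, 0.2]
grip_width: 0.0497
grasp_force: 0.0
```

```bash
python3 -c "
from go import *
im=save('scene','s2.png')
a=cv2.resize(im[180:330,230:430],None,fx=3,fy=3,interpolation=2)
cv2.imwrite('pics/v2.png',a[:,:,::-1])
print(proj('scene',[[.388,.2945,.016],[.4643,.1617,.008],[.364,.336,.016]]))
go([.388,.2945,.014],.522)"
```

```text
[[349.01120601 266.74371417]
 [371.03054692 231.42370397]
 [341.03669919 280.5169381 ]]
t 2.35 pos [0.3881 0.2962 0.1014] yaw 0.5232 d [-0.03  -0.024  1.747] w [ 0.03 -0.01  0.01] F [-0.14 -0.26  0.24] grip 0.0501 0.0 j [ 0.65  0.33 -0.27  0.97  0.    1.7 ]
```

View pics/v2.png

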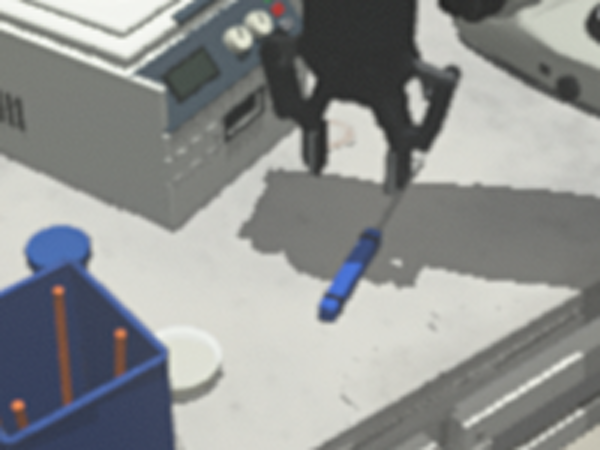

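```bash
python3 -c "
from go import *
S=lambda u,v:(u/3+230,v/3+180)
print(back('scene',[S(328,312),S(374,238),S(351,275)],.013), back('top',[[305.5,243.3]],.013))
o=bot.get_obs();p=o['eef_pos']
print(proj('scene',[p+[0,0,-.011],p]),proj('top',[p]))
t=bot.camera('top');cv2.imwrite('pics/v3.png',cv2.resize(t[130:280,230:430],None,fx=3,fy=3,interpolation=2)[:,:,::-1])"
```

```text
[[0.36032152 0.34349341 0.013     ]
 [0.40252247 0.26606227 0.013     ]
 [0.38071809 0.30606938 0.013     ]] [[0.38768093 0.29553549 0.013     ]]
[[348.90072043 240.18408851]
 [348.98311996 236.01854694]] [[304.75095164 245.67842071]]
```

View pics/v3.png

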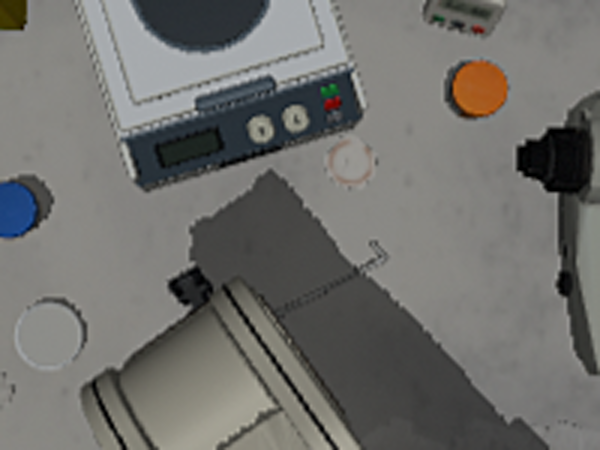

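```bash
python3 -c "
from go import *
S=lambda u,v:(u/3+230-.33,v/3+180-.33)
print('petri',back('scene',[S(180,362)],.0),back('top',[[245.4,240.8]],.015), back('scene',[S(178,352)],.015))
print('cup',back('scene',[S(59,250)],.058),back('top',[[233.4,199.3]],.058))
im=bot.camera('top')
for n,t in[('top','cup_blue'),('top','petri'),('top','cup_orange')]:
  for r in bot.outline_of(n,t)[:1]:
    ys,xs=np.nonzero(r['region']);print(n,t,r['extent'],xs.mean(),ys.mean())
hsv=cv2.cvtColor(im,cv2.COLOR_RGB2HSV)
# orange/blue lids by colour
for nm in('top0','scene0'):
  b=cv2.imread('pics/'+nm+'.png');h=cv2.cvtColor(b,cv2.COLOR_BGR2HSV)
  m=cv2.inRange(h,(100,120,60),(125,255,255));n,l,s,c=cv2.connectedComponentsWithStats(m)
  print(nm,[(s[i].tolist(),c[i].round(1).tolist()) for i in range(1,n) if s[i][4]>40])
b=cv2.imread('pics/s2.png');h=cv2.cvtColor(b,cv2.COLOR_BGR2HSV)
m=cv2.inRange(h,(100,120,60),(125,255,255));n,l,s,c=cv2.connectedComponentsWithStats(m)
print('s2',[(s[i].tolist(),c[i].round(1).tolist()) for i in range(1,n) if s[i][4]>40])
"
```

```text
petri [[0.39512891 0.44694646 0.        ]] [[0.38991267 0.44916874 0.015     ]] [[0.39077422 0.45040733 0.015     ]]
cup [[0.48715737 0.48441947 0.058     ]] [[0.4934702  0.47539138 0.058     ]]
top cup_blue [335.8, 228.1, 26.2, 15.9] 333.82758620689657 227.6551724137931
top cup_orange [389.4, 160.8, 19.7, 16.2] 388.611320754717 159.16603773584905
top0 [([605, 33, 17, 9, 82], [612.6, 37.3]), ([535, 47, 16, 8, 82], [542.6, 50.7]), ([224, 191, 18, 18, 269], [232.5, 199.4]), ([191, 203, 10, 7, 41], [195.5, 206.1]), ([293, 233, 29, 19, 161], [306.5, 242.4]), ([162, 239, 48, 49, 976], [191.9, 258.4]), ([182, 271, 24, 7, 107], [194.2, 274.1])]
scene0 [([203, 256, 82, 72, 606], [244.9, 288.2]), ([337, 259, 18, 27, 163], [345.8, 271.0])]
s2 [([203, 256, 82, 72, 624], [243.4, 287.9]), ([337, 260, 17, 25, 130], [345.0, 272.2])]
```

```bash
python3 -c "
from go import *
go([.3838,.302,.014],.522)"
```

```text
t 2.6 pos [0.3878 0.2957 0.1008] yaw 0.5234 d [ 0.148 -0.01   1.737] w [ 0.02 -0.    0.02] F [-1.07  0.26  0.12] grip 0.0498 0.0 j [ 0.65  0.33 -0.27  0.97  0.    1.7 ]
```

Call:
{"op": "drive_tool", "data": {
  "rows": [
    {"dx": 0.15, "dy": -0.01, "dz": 0.9, "wx": 0, "wy": 0, "wz": 0, "hand": 50},
    {"dx": 0.15, "dy": -0.01, "dz": 1.4, "wx": 0, "wy": 0, "wz": 0, "hand": 50},
    {"dx": 0.15, "dy": -0.01, "dz": 1.72, "wx": 0, "wy": 0, "wz": 0, "hand": 50},
    {"dx": 0.15, "dy": -0.01, "dz": 1.74, "wx": 0, "wy": 0, "wz": 0, "hand": 50},
    {"dx": 0.15, "dy": -0.01, "dz": 1.74, "wx": 0, "wy": 0, "wz": 0, "hand": 30},
    {"dx": 0.15, "dy": -0.01, "dz": 1.74, "wx": 0, "wy": 0, "wz": 0, "hand": 5},
    {"dx": 0.15, "dy": -0.01, "dz": 1.74, "wx": 0, "wy": 0, "wz": 0, "hand": 5},
    {"dx": 0.15, "dy": -0.01, "dz": 1.74, "wx": 0, "wy": 0, "wz": 0, "hand": 5},
    {"dx": 0.15, "dy": -0.01, "dz": 1.74, "wx": 0, "wy": 0, "wz": 0, "hand": 5},
    {"dx": 0.15, "dy": -0.01, "dz": 1.74, "wx": 0, "wy": 0, "wz": 0, "hand": 5}
  ]
}}

```text
clock: 3.6
eef_pos: [0.3847, 0.302, 0.0144]
tool_rot: [0.501, 0.866, 0.002, 0.001]
ft_force: [0.4, -0.4, 6.3]
grip_width: 0.0121
grasp_force: 60.8
```

```bash
cat >> go.py <<'E'
C=np.array([.6502,.3166,.319])
def W(P,C=C):
    c,s=np.cos(C[2]),np.sin(C[2]); return np.array([C[0]+c*P[0]-s*P[1],C[1]+s*P[0]+c*P[1],P[2]])
E
python3 -c "
from go import *
print(W((-.29,-.014,.0664)))
go(W((-.29,-.014,.0664)),C[2]+np.pi/2)"
```

```text
[0.37922128 0.21235733 0.0664    ]
t 3.6 pos [0.3847 0.302  0.0144] yaw 0.5219 d [-1.498 -0.985 -1.045] w [  0.04   0.02 -15.68] F [ 0.35 -0.36  6.32] grip 0.0121 60.75951933860779 j [ 0.67  0.44 -0.37  0.76  0.    1.71]
```

Call:
{"op": "drive_tool", "data": {
  "rows": [
    {"dx": 0, "dy": 0, "dz": -0.4, "wx": 0, "wy": 0, "wz": 0, "hand": 5},
    {"dx": 0, "dy": 0, "dz": -0.8, "wx": 0, "wy": 0, "wz": 0, "hand": 5},
    {"dx": -0.2, "dy": -0.1, "dz": -1.04, "wx": 0, "wy": 0, "wz": -1.2, "hand": 5},
    {"dx": -0.4, "dy": -0.25, "dz": -1.04, "wx": 0, "wy": 0, "wz": -2.4, "hand": 5},
    {"dx": -0.6, "dy": -0.4, "dz": -1.04, "wx": 0, "wy": 0, "wz": -3.6, "hand": 5},
    {"dx": -0.8, "dy": -0.5, "dz": -1.04, "wx": 0, "wy": 0, "wz": -4.8, "hand": 5},
    {"dx": -1, "dy": -0.6, "dz": -1.04, "wx": 0, "wy": 0, "wz": -6, "hand": 5},
    {"dx": -1.2, "dy": -0.75, "dz": -1.04, "wx": 0, "wy": 0, "wz": -7.2, "hand": 5},
    {"dx": -1.4, "dy": -0.9, "dz": -1.04, "wx": 0, "wy": 0, "wz": -8.4, "hand": 5},
    {"dx": -1.5, "dy": -0.98, "dz": -1.04, "wx": 0, "wy": 0, "wz": -9.6, "hand": 5},
    {"dx": -1.5, "dy": -0.98, "dz": -1.04, "wx": 0, "wy": 0, "wz": -10.8, "hand": 5},
    {"dx": -1.5, "dy": -0.98, "dz": -1.04, "wx": 0, "wy": 0, "wz": -12, "hand": 5},
    {"dx": -1.5, "dy": -0.98, "dz": -1.04, "wx": 0, "wy": 0, "wz": -13.2, "hand": 5},
    {"dx": -1.5, "dy": -0.98, "dz": -1.04, "wx": 0, "wy": 0, "wz": -14.4, "hand": 5},
    {"dx": -1.5, "dy": -0.98, "dz": -1.04, "wx": 0, "wy": 0, "wz": -15.4, "hand": 5},
    {"dx": -1.5, "dy": -0.98, "dz": -1.04, "wx": 0, "wy": 0, "wz": -15.68, "hand": 5},
    {"dx": -1.5, "dy": -0.98, "dz": -1.04, "wx": 0, "wy": 0, "wz": -15.68, "hand": 5},
    {"dx": -1.5, "dy": -0.98, "dz": -1.04, "wx": 0, "wy": 0, "wz": -15.68, "hand": 5}
  ]
}}

```text
clock: 5.4
eef_pos: [0.3785, 0.2116, 0.0649]
tool_rot: [-0.158, 0.987, -0.0, 0.0]
ft_force: [0.3, 0.1, -0.8]
grip_width: 0.0126
grasp_force: 59.9
```

```bash
python3 -c "
from go import *
im=save('scene','s4.png');t=save('top','t4.png')
a=cv2.resize(im[160:290,250:390],None,fx=4,fy=4,interpolation=2)
b=cv2.resize(t[130:260,265:365],None,fx=4,fy=4,interpolation=2)
cv2.imwrite('pics/v4.png',cv2.resize(np.hstack([a,b]),None,fx=.83,fy=.83,interpolation=3)[:,:,::-1])
o=bot.get_obs();R=Rotation.from_quat(o['tool_rot']).as_matrix()
g=o['eef_pos']+R@np.array([0,0,.0064])
go(g,C[2]+np.pi/2)
ax=-np.cross(R[:,1],[0,0,1]); ax=R[:,1][[1,0,2]]*[1,-1,1]
print('axis',ax)
bend=g+.155*ax; tip=g+.151*ax+.016*R[:,1]; hf=g+.048*ax
op=[W((-.11,s*.024,.06+k*.01)) for s,k in((1,1),(-1,1),(-1,-1),(1,-1))]
V=lambda uv:((uv-[250,160])*3.32).round(0).tolist()
print('scene crop: bend,tip,hf',V(proj('scene',[bend,tip,hf])),'opening',V(proj('scene',op)))
print('top crop',((proj('top',[bend,tip,hf])-[265,130])*3.32+[465,0]).round(0).tolist(),((proj('top',op)-[265,130])*3.32+[465,0]).round(0).tolist())
"
```

```text
t 5.5 pos [0.3785 0.2116 0.0648] yaw 1.8895 d [-0.    -0.     0.128] w [ 0.  0. -0.] F [ 0.87  0.01 -1.2 ] grip 0.0123 59.881208539009094 j [ 0.51  0.28 -0.45  0.84  0.    0.19]
axis [9.49651044e-01 3.13309583e-01 1.04389059e-05]
scene crop: bend,tip,hf [[245.0, 190.0], [237.0, 203.0], [373.0, 240.0]] opening [[184.0, 191.0], [224.0, 160.0], [224.0, 183.0], [185.0, 214.0]]
top crop [[652.0, 195.0], [633.0, 207.0], [693.0, 334.0]] [[592.0, 176.0], [655.0, 157.0], [654.0, 160.0], [593.0, 178.0]]
```

View pics/v4.png

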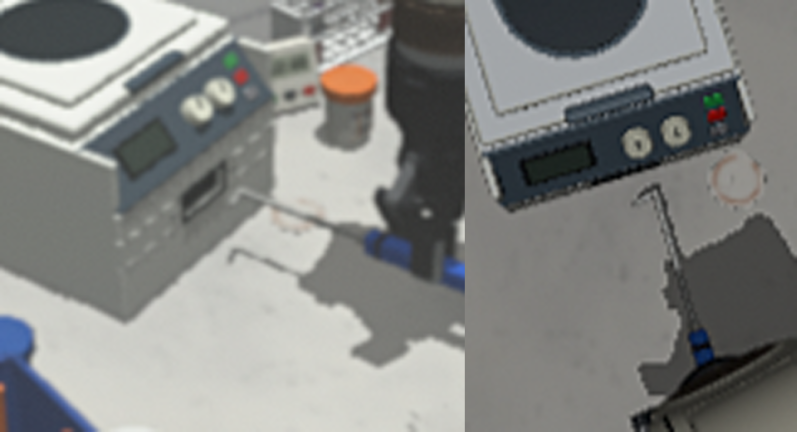

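Call:
{"op": "drive_tool", "data": {
  "rows": [
    {"dx": -0.2, "dy": 0, "dz": -0.03, "wx": 0, "wy": 0, "wz": 0, "hand": 5},
    {"dx": -0.4, "dy": 0, "dz": -0.03, "wx": 0, "wy": 0, "wz": 0, "hand": 5},
    {"dx": -0.5, "dy": 0, "dz": -0.03, "wx": 0, "wy": 0, "wz": 0, "hand": 5},
    {"dx": -0.6, "dy": 0, "dz": -0.03, "wx": 0, "wy": 0, "wz": 0, "hand": 5},
    {"dx": -0.7, "dy": 0, "dz": -0.03, "wx": 0, "wy": 0, "wz": 0, "hand": 5},
    {"dx": -0.8, "dy": 0, "dz": -0.03, "wx": 0, "wy": 0, "wz": 0, "hand": 5}
  ]
}}

```text
clock: 6.1
eef_pos: [0.4168, 0.2242, 0.0662]
tool_rot: [-0.159, 0.987, -0.0, -0.0]
ft_force: [-1.3, 0.9, -0.2]
grip_width: 0.0121
grasp_force: 59.9
```

```bash
python3 -c "
from go import *
im=save('scene','s5.png');t=save('top','t5.png')
a=cv2.resize(im[160:290,250:390],None,fx=4,fy=4,interpolation=2)
b=cv2.resize(t[130:260,265:365],None,fx=4,fy=4,interpolation=2)
cv2.imwrite('pics/v5.png',cv2.resize(np.hstack([a,b]),None,fx=.83,fy=.83,interpolation=3)[:,:,::-1])
go(W((-.11+.072-.155,-.014,.0664)),C[2]+np.pi/2)
"
```

```text
t 6.2 pos [0.4172 0.2244 0.0663] yaw 1.89 d [-1.143e+00  9.000e-03 -1.000e-03] w [0.   0.01 0.  ] F [ 0.21  0.53 -0.93] grip 0.0123 59.87843692302704 j [ 0.49  0.35 -0.35  0.88 -0.    0.17]
```

View pics/v5.png

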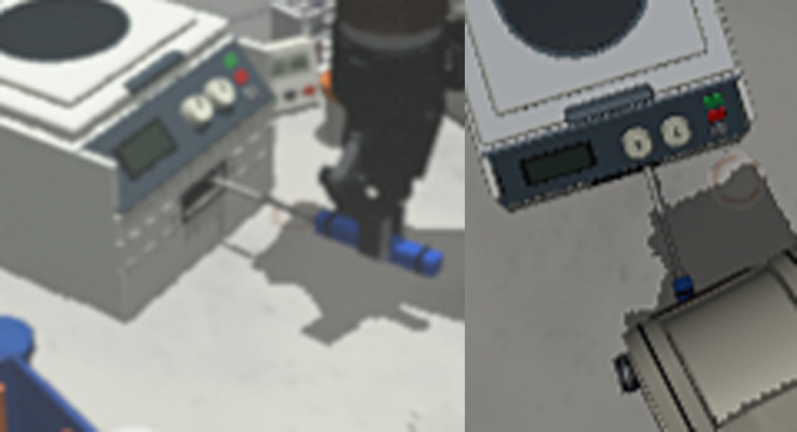

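Call:
{"op": "drive_tool", "data": {
  "rows": [
    {"dx": -0.2, "dy": 0, "dz": 0, "wx": 0, "wy": 0, "wz": 0, "hand": 5},
    {"dx": -0.4, "dy": 0, "dz": 0, "wx": 0, "wy": 0, "wz": 0, "hand": 5},
    {"dx": -0.55, "dy": 0, "dz": 0, "wx": 0, "wy": 0, "wz": 0, "hand": 5},
    {"dx": -0.7, "dy": 0, "dz": 0, "wx": 0, "wy": 0, "wz": 0, "hand": 5},
    {"dx": -0.8, "dy": 0, "dz": 0, "wx": 0, "wy": 0, "wz": 0, "hand": 5},
    {"dx": -0.9, "dy": 0, "dz": 0, "wx": 0, "wy": 0, "wz": 0, "hand": 5},
    {"dx": -0.9, "dy": 0, "dz": 0, "wx": 0, "wy": 0, "wz": 0, "hand": 5}
  ]
}}

```text
clock: 6.9
eef_pos: [0.4599, 0.2385, 0.0663]
tool_rot: [-0.159, 0.987, 0.0, 0.0]
ft_force: [0.3, -0.3, -0.6]
grip_width: 0.0119
grasp_force: 59.9
```

Call:
{"op": "drive_tool", "data": {
  "rows": [
    {"dx": -0.08, "dy": 0, "dz": 0, "wx": 0, "wy": 0, "wz": 0, "hand": 5},
    {"dx": -0.16, "dy": 0, "dz": 0, "wx": 0, "wy": 0, "wz": 0, "hand": 5},
    {"dx": -0.24, "dy": 0, "dz": 0, "wx": 0, "wy": 0, "wz": 0, "hand": 5},
    {"dx": -0.24, "dy": 0, "dz": 0, "wx": 0, "wy": 0, "wz": 0, "hand": 5}
  ]
}}

```text
clock: 7.3
eef_pos: [0.4713, 0.2423, 0.0664]
tool_rot: [-0.159, 0.987, 0.0, 0.0]
ft_force: [0.3, 0.4, -1.2]
grip_width: 0.0119
grasp_force: 59.9
```

Call:
{"op": "drive_tool", "data": {
  "rows": [
    {"dx": -0.04, "dy": 0.05, "dz": 0, "wx": 0, "wy": 0, "wz": 0, "hand": 5},
    {"dx": -0.04, "dy": 0.1, "dz": 0, "wx": 0, "wy": 0, "wz": 0, "hand": 5},
    {"dx": -0.04, "dy": 0.15, "dz": 0, "wx": 0, "wy": 0, "wz": 0, "hand": 5},
    {"dx": -0.04, "dy": 0.2, "dz": 0, "wx": 0, "wy": 0, "wz": 0, "hand": 5},
    {"dx": -0.04, "dy": 0.2, "dz": 0, "wx": 0, "wy": 0, "wz": 0, "hand": 5}
  ]
}}

```text
clock: 7.8
eef_pos: [0.4691, 0.2525, 0.0663]
tool_rot: [-0.159, 0.987, 0.0, -0.0]
ft_force: [-0.2, -1.2, -1.0]
grip_width: 0.0122
grasp_force: 59.9
```

Call:
{"op": "drive_tool", "data": {
  "rows": [
    {"dx": 0, "dy": 0.04, "dz": 0, "wx": 0, "wy": 0, "wz": 0, "hand": 5},
    {"dx": 0, "dy": 0.08, "dz": 0, "wx": 0, "wy": 0, "wz": 0, "hand": 5},
    {"dx": 0, "dy": 0.08, "dz": 0, "wx": 0, "wy": 0, "wz": 0, "hand": 5}
  ]
}}

```text
clock: 8.1
eef_pos: [0.468, 0.2562, 0.0663]
tool_rot: [-0.159, 0.987, 0.0, -0.0]
ft_force: [0.0, 0.7, -0.7]
grip_width: 0.0127
grasp_force: 59.9
```

Call:
{"op": "drive_tool", "data": {
  "rows": [
    {"dx": 0, "dy": 0.04, "dz": 0, "wx": 0, "wy": 0, "wz": 0, "hand": 5},
    {"dx": 0, "dy": 0.08, "dz": 0, "wx": 0, "wy": 0, "wz": 0, "hand": 5},
    {"dx": 0, "dy": 0.12, "dz": 0, "wx": 0, "wy": 0, "wz": 0, "hand": 5},
    {"dx": 0, "dy": 0.12, "dz": 0, "wx": 0, "wy": 0, "wz": 0, "hand": 5}
  ]
}}

```text
clock: 8.5
eef_pos: [0.4661, 0.2619, 0.0663]
tool_rot: [-0.159, 0.987, 0.0, 0.0]
ft_force: [1.1, -0.3, -1.4]
grip_width: 0.0122
grasp_force: 59.9
```

```bash
python3 - <<'E'
from go import *
o=bot.get_obs();p=o['eef_pos']-C.__class__((3,)) if 0 else o['eef_pos']
c,s=np.cos(C[2]),np.sin(C[2]);d=p[:2]-C[:2]
print('depth',c*d[0]+s*d[1]+.11+.155,'ys',-s*d[0]+c*d[1],'F',[bot.get_obs()['ft_force'].round(1).tolist()])
E
```

```text
depth 0.07308873725771657 ys 0.005827121049166058 F [[1.1, -0.3, -1.4]]
```

Call:
{"op": "drive_tool", "data": {
  "rows": [
    {"dx": 0.04, "dy": 0, "dz": 0, "wx": 0, "wy": 0, "wz": 0, "hand": 5},
    {"dx": 0.08, "dy": 0, "dz": 0, "wx": 0, "wy": 0, "wz": 0, "hand": 5},
    {"dx": 0.12, "dy": 0, "dz": 0, "wx": 0, "wy": 0, "wz": 0, "hand": 5},
    {"dx": 0.16, "dy": 0, "dz": 0, "wx": 0, "wy": 0, "wz": 0, "hand": 5}
  ]
}}

```text
clock: 8.9
eef_pos: [0.4584, 0.259, 0.0663]
tool_rot: [-0.159, 0.987, -0.0, -0.0]
ft_force: [0.4, 0.5, -1.3]
grip_width: 0.0122
grasp_force: 59.9
```

Call:
{"op": "drive_tool", "data": {
  "rows": [
    {"dx": 0.04, "dy": 0, "dz": 0, "wx": 0, "wy": 0, "wz": 0, "hand": 5},
    {"dx": 0.08, "dy": 0, "dz": 0, "wx": 0, "wy": 0, "wz": 0, "hand": 5},
    {"dx": 0.12, "dy": 0, "dz": 0, "wx": 0, "wy": 0, "wz": 0, "hand": 5}
  ]
}}

```text
clock: 9.2
eef_pos: [0.4528, 0.2572, 0.0663]
tool_rot: [-0.159, 0.987, 0.0, 0.0]
ft_force: [1.0, -0.3, -1.4]
grip_width: 0.0124
grasp_force: 59.9
```

Call:
{"op": "drive_tool", "data": {
  "rows": [
    {"dx": 0.04, "dy": 0, "dz": 0, "wx": 0, "wy": 0, "wz": 0, "hand": 5},
    {"dx": 0.08, "dy": 0, "dz": 0, "wx": 0, "wy": 0, "wz": 0, "hand": 5}
  ]
}}

```text
clock: 9.4
eef_pos: [0.4504, 0.2566, 0.0668]
tool_rot: [-0.159, 0.987, 0.0, 0.002]
ft_force: [4.8, 1.1, -1.1]
grip_width: 0.0122
grasp_force: 59.7
```

Call:
{"op": "drive_tool", "data": {
  "rows": [
    {"dx": 0.03, "dy": 0, "dz": 0, "wx": 0, "wy": 0, "wz": 0, "hand": 5},
    {"dx": 0.06, "dy": 0, "dz": 0, "wx": 0, "wy": 0, "wz": 0, "hand": 5},
    {"dx": 0.06, "dy": 0, "dz": 0, "wx": 0, "wy": 0, "wz": 0, "hand": 5}
  ]
}}

```text
clock: 9.7
eef_pos: [0.4484, 0.256, 0.0671]
tool_rot: [-0.159, 0.987, 0.001, 0.002]
ft_force: [4.5, 2.0, -2.0]
grip_width: 0.0126
grasp_force: 59.7
```

Call:
{"op": "drive_tool", "data": {
  "rows": [
    {"dx": 0.03, "dy": 0, "dz": 0, "wx": 0, "wy": 0, "wz": 0, "hand": 5},
    {"dx": 0.06, "dy": 0, "dz": 0, "wx": 0, "wy": 0, "wz": 0, "hand": 5},
    {"dx": 0.08, "dy": 0, "dz": 0, "wx": 0, "wy": 0, "wz": 0, "hand": 5}
  ]
}}

```text
clock: 10.0
eef_pos: [0.4452, 0.2549, 0.0672]
tool_rot: [-0.159, 0.987, 0.001, 0.003]
ft_force: [6.4, 3.0, -2.8]
grip_width: 0.0121
grasp_force: 59.6
```

Call:
{"op": "drive_tool", "data": {
  "rows": [
    {"dx": 0.03, "dy": 0, "dz": 0, "wx": 0, "wy": 0, "wz": 0, "hand": 5},
    {"dx": 0.06, "dy": 0, "dz": 0, "wx": 0, "wy": 0, "wz": 0, "hand": 5},
    {"dx": 0.06, "dy": 0, "dz": 0, "wx": 0, "wy": 0, "wz": 0, "hand": 5}
  ]
}}

```text
clock: 10.3
eef_pos: [0.4425, 0.2541, 0.0673]
tool_rot: [-0.159, 0.987, 0.001, 0.003]
ft_force: [6.6, 2.3, -2.8]
grip_width: 0.0122
grasp_force: 59.6
```

Call:
{"op": "drive_tool", "data": {
  "rows": [
    {"dx": 0.03, "dy": 0, "dz": 0, "wx": 0, "wy": 0, "wz": 0, "hand": 5},
    {"dx": 0.06, "dy": 0, "dz": 0, "wx": 0, "wy": 0, "wz": 0, "hand": 5},
    {"dx": 0.06, "dy": 0, "dz": 0, "wx": 0, "wy": 0, "wz": 0, "hand": 5}
  ]
}}

```text
clock: 10.6
eef_pos: [0.44, 0.2533, 0.0674]
tool_rot: [-0.159, 0.987, 0.001, 0.004]
ft_force: [6.5, 3.0, -2.2]
grip_width: 0.0119
grasp_force: 59.6
```

Call:
{"op": "drive_tool", "data": {
  "rows": [
    {"dx": 0.02, "dy": 0, "dz": 0, "wx": 0, "wy": 0, "wz": 0, "hand": 5},
    {"dx": 0.04, "dy": 0, "dz": 0, "wx": 0, "wy": 0, "wz": 0, "hand": 5},
    {"dx": 0.04, "dy": 0, "dz": 0, "wx": 0, "wy": 0, "wz": 0, "hand": 5}
  ]
}}

```text
clock: 10.9
eef_pos: [0.4384, 0.2528, 0.0675]
tool_rot: [-0.159, 0.987, 0.001, 0.004]
ft_force: [7.3, 2.6, -3.5]
grip_width: 0.0124
grasp_force: 59.6
```

Call:
{"op": "drive_tool", "data": {
  "rows": [
    {"dx": 0.02, "dy": 0, "dz": 0, "wx": 0, "wy": 0, "wz": 0, "hand": 5},
    {"dx": 0.03, "dy": 0, "dz": 0, "wx": 0, "wy": 0, "wz": 0, "hand": 5},
    {"dx": 0.03, "dy": 0, "dz": 0, "wx": 0, "wy": 0, "wz": 0, "hand": 5}
  ]
}}

```text
clock: 11.2
eef_pos: [0.4372, 0.2524, 0.0676]
tool_rot: [-0.159, 0.987, 0.001, 0.004]
ft_force: [8.5, 2.5, -2.5]
grip_width: 0.012
grasp_force: 59.6
```

Call:
{"op": "drive_tool", "data": {
  "rows": [
    {"dx": 0.01, "dy": 0, "dz": 0, "wx": 0, "wy": 0, "wz": 0, "hand": 5},
    {"dx": 0.02, "dy": 0, "dz": 0, "wx": 0, "wy": 0, "wz": 0, "hand": 5},
    {"dx": 0.02, "dy": 0, "dz": 0, "wx": 0, "wy": 0, "wz": 0, "hand": 5}
  ]
}}

```text
clock: 11.5
eef_pos: [0.4359, 0.2519, 0.0674]
tool_rot: [-0.159, 0.987, 0.001, 0.004]
ft_force: [6.7, 1.8, -3.1]
grip_width: 0.012
grasp_force: 59.6
```

Call:
{"op": "drive_tool", "data": {
  "rows": [
    {"dx": 0.01, "dy": 0, "dz": 0, "wx": 0, "wy": 0, "wz": 0, "hand": 5},
    {"dx": 0.02, "dy": 0, "dz": 0, "wx": 0, "wy": 0, "wz": 0, "hand": 5},
    {"dx": 0.02, "dy": 0, "dz": 0, "wx": 0, "wy": 0, "wz": 0, "hand": 5}
  ]
}}

```text
clock: 11.8
eef_pos: [0.4349, 0.2516, 0.0674]
tool_rot: [-0.159, 0.987, 0.001, 0.004]
ft_force: [7.7, 4.0, -3.5]
grip_width: 0.0124
grasp_force: 59.6
```

Call:
{"op": "drive_tool", "data": {
  "rows": [
    {"dx": 0.01, "dy": 0, "dz": 0, "wx": 0, "wy": 0, "wz": 0, "hand": 5},
    {"dx": 0.015, "dy": 0, "dz": 0, "wx": 0, "wy": 0, "wz": 0, "hand": 5},
    {"dx": 0.015, "dy": 0, "dz": 0, "wx": 0, "wy": 0, "wz": 0, "hand": 5}
  ]
}}

```text
clock: 12.1
eef_pos: [0.4343, 0.2514, 0.0675]
tool_rot: [-0.159, 0.987, 0.001, 0.004]
ft_force: [7.6, 2.7, -3.5]
grip_width: 0.0124
grasp_force: 59.6
```

Call:
{"op": "drive_tool", "data": {
  "rows": [
    {"dx": 0.01, "dy": 0, "dz": 0, "wx": 0, "wy": 0, "wz": 0, "hand": 5},
    {"dx": 0.015, "dy": 0, "dz": 0, "wx": 0, "wy": 0, "wz": 0, "hand": 5},
    {"dx": 0.015, "dy": 0, "dz": 0, "wx": 0, "wy": 0, "wz": 0, "hand": 5}
  ]
}}

```text
clock: 12.4
eef_pos: [0.4339, 0.2513, 0.0675]
tool_rot: [-0.159, 0.987, 0.001, 0.004]
ft_force: [8.2, 2.3, -3.8]
grip_width: 0.0123
grasp_force: 59.6
```

```bash
cat > lid.py <<'E'
from go import *
# vertical shift of lid patch vs s5 (by phase correlation of gradient) in scene
def lid(name):
    im=save('scene',name); a=cv2.imread('pics/s5.png'); b=im[:,:,::-1]
    x0,x1,y0,y1=228,300,152,200
    g=lambda i:cv2.cvtColor(np.ascontiguousarray(i),cv2.COLOR_BGR2GRAY).astype(np.float32)
    A,B=g(a),g(b)
    cs=[np.array(W((-.10+.0,0,.147)))]; p=proj('scene',[W((-.06,.0,.147)),W((-.06,.0,.157))])
    u,v=p[0].round().astype(int)
    t=A[v-14:v+8,u-16:u+17]
    r=cv2.matchTemplate(B[v-44:v+18,u-26:u+27],t,cv2.TM_CCOEFF_NORMED)
    _,m,_,l=cv2.minMaxLoc(r); print('lid shift px',l[0]-10,l[1]-30,'score',round(m,2),'10mm px',(p[1]-p[0]).round(1), 'diff',np.abs(A-B)[v-14:v+8,u-16:u+17].mean())
E
python3 -c "
from lid import *
lid('s6.png');go([.4,.25,.06])"
```

```text
lid shift px -1 -5 score 0.93 10mm px [-0.2 -3.7] diff 52.415977
t 12.45 pos [0.4339 0.2513 0.0675] yaw 1.8895 d [0.653 0.188 0.146] w [ 0.01  0.09 -0.  ] F [ 7.84  2.95 -3.56] grip 0.0122 59.55351233482361 j [ 0.53  0.39 -0.28  0.89 -0.    0.21]
```

Call:
{"op": "drive_tool", "data": {
  "rows": [
    {"dx": 0.015, "dy": 0, "dz": 0, "wx": 0, "wy": 0, "wz": 0, "hand": 5},
    {"dx": 0.02, "dy": 0, "dz": 0, "wx": 0, "wy": 0, "wz": 0, "hand": 5},
    {"dx": 0.02, "dy": 0, "dz": 0, "wx": 0, "wy": 0, "wz": 0, "hand": 5}
  ]
}}

```text
clock: 12.75
eef_pos: [0.4338, 0.2513, 0.0678]
tool_rot: [-0.159, 0.987, 0.001, 0.005]
ft_force: [9.4, 3.6, -3.7]
grip_width: 0.0121
grasp_force: 59.5
```

Call:
{"op": "drive_tool", "data": {
  "rows": [
    {"dx": 0.015, "dy": 0, "dz": 0, "wx": 0, "wy": 0, "wz": 0, "hand": 5},
    {"dx": 0.02, "dy": 0, "dz": 0, "wx": 0, "wy": 0, "wz": 0, "hand": 5},
    {"dx": 0.02, "dy": 0, "dz": 0, "wx": 0, "wy": 0, "wz": 0, "hand": 5}
  ]
}}

```text
clock: 13.05
eef_pos: [0.4336, 0.2513, 0.068]
tool_rot: [-0.159, 0.987, 0.001, 0.006]
ft_force: [11.6, 4.6, -4.3]
grip_width: 0.0124
grasp_force: 59.4
```

```bash
python3 -c "
from lid import *
lid('s7.png');go([.4,.25,.06])"
```

```text
lid shift px -1 -8 score 0.92 10mm px [-0.2 -3.7] diff 66.35124
t 13.1 pos [0.4336 0.2513 0.068 ] yaw 1.8893 d [0.649 0.185 0.153] w [ 0.01  0.13 -0.  ] F [10.73  4.12 -3.71] grip 0.0124 59.42761301994324 j [ 0.53  0.38 -0.29  0.89 -0.    0.21]
```

Call:
{"op": "drive_tool", "data": {
  "rows": [
    {"dx": 0, "dy": 0, "dz": 0, "wx": 0, "wy": 0, "wz": 0, "hand": 5},
    {"dx": 0, "dy": 0, "dz": 0, "wx": 0, "wy": 0, "wz": 0, "hand": 5},
    {"dx": 0, "dy": 0, "dz": 0, "wx": 0, "wy": 0, "wz": 0, "hand": 5},
    {"dx": 0, "dy": 0, "dz": 0, "wx": 0, "wy": 0, "wz": 0, "hand": 5},
    {"dx": 0, "dy": 0, "dz": 0, "wx": 0, "wy": 0, "wz": 0, "hand": 5},
    {"dx": 0, "dy": 0, "dz": 0, "wx": 0, "wy": 0, "wz": 0, "hand": 5},
    {"dx": -0.08, "dy": 0, "dz": 0, "wx": 0, "wy": 0, "wz": 0, "hand": 5},
    {"dx": -0.16, "dy": 0, "dz": 0, "wx": 0, "wy": 0, "wz": 0, "hand": 5},
    {"dx": -0.24, "dy": 0, "dz": 0, "wx": 0, "wy": 0, "wz": 0, "hand": 5},
    {"dx": -0.32, "dy": 0, "dz": 0, "wx": 0, "wy": 0, "wz": 0, "hand": 5},
    {"dx": -0.4, "dy": 0, "dz": 0, "wx": 0, "wy": 0, "wz": 0, "hand": 5},
    {"dx": -0.48, "dy": 0, "dz": 0, "wx": 0, "wy": 0, "wz": 0, "hand": 5},
    {"dx": -0.56, "dy": 0, "dz": 0, "wx": 0, "wy": 0, "wz": 0, "hand": 5},
    {"dx": -0.64, "dy": 0, "dz": 0, "wx": 0, "wy": 0, "wz": 0, "hand": 5},
    {"dx": -0.72, "dy": 0, "dz": 0, "wx": 0, "wy": 0, "wz": 0, "hand": 5},
    {"dx": -0.72, "dy": 0, "dz": 0, "wx": 0, "wy": 0, "wz": 0, "hand": 5}
  ]
}}

```text
clock: 14.7
eef_pos: [0.4627, 0.2605, 0.0662]
tool_rot: [-0.159, 0.987, -0.0, -0.0]
ft_force: [0.6, 0.2, -1.2]
grip_width: 0.0124
grasp_force: 59.9
```

```bash
python3 -c "
from lid import *
lid('s8.png')"
```

```text
lid shift px -4 -13 score 0.84 10mm px [-0.2 -3.7] diff 91.41873
```

Call:
{"op": "drive_tool", "data": {
  "rows": [
    {"dx": 0, "dy": -0.06, "dz": 0, "wx": 0, "wy": 0, "wz": 0, "hand": 5},
    {"dx": 0, "dy": -0.12, "dz": 0, "wx": 0, "wy": 0, "wz": 0, "hand": 5},
    {"dx": 0, "dy": -0.18, "dz": 0, "wx": 0, "wy": 0, "wz": 0, "hand": 5},
    {"dx": 0, "dy": -0.24, "dz": 0, "wx": 0, "wy": 0, "wz": 0, "hand": 5},
    {"dx": 0, "dy": -0.3, "dz": 0, "wx": 0, "wy": 0, "wz": 0, "hand": 5},
    {"dx": 0, "dy": -0.36, "dz": 0, "wx": 0, "wy": 0, "wz": 0, "hand": 5},
    {"dx": 0, "dy": -0.4, "dz": 0, "wx": 0, "wy": 0, "wz": 0, "hand": 5},
    {"dx": 0, "dy": -0.4, "dz": 0, "wx": 0, "wy": 0, "wz": 0, "hand": 5}
  ]
}}

```text
clock: 15.55
eef_pos: [0.4688, 0.2411, 0.0663]
tool_rot: [-0.159, 0.987, -0.0, -0.0]
ft_force: [-0.0, 0.6, -1.0]
grip_width: 0.0119
grasp_force: 59.9
```

Free of the pin; draw out in the same line.

Call:
{"op": "drive_tool", "data": {
  "rows": [
    {"dx": 0.12, "dy": 0, "dz": 0, "wx": 0, "wy": 0, "wz": 0, "hand": 5},
    {"dx": 0.24, "dy": 0, "dz": 0, "wx": 0, "wy": 0, "wz": 0, "hand": 5},
    {"dx": 0.36, "dy": 0, "dz": 0, "wx": 0, "wy": 0, "wz": 0, "hand": 5},
    {"dx": 0.48, "dy": 0, "dz": 0, "wx": 0, "wy": 0, "wz": 0, "hand": 5},
    {"dx": 0.6, "dy": 0, "dz": 0, "wx": 0, "wy": 0, "wz": 0, "hand": 5},
    {"dx": 0.75, "dy": 0, "dz": 0, "wx": 0, "wy": 0, "wz": 0, "hand": 5},
    {"dx": 0.9, "dy": 0, "dz": 0, "wx": 0, "wy": 0, "wz": 0, "hand": 5},
    {"dx": 1.05, "dy": 0, "dz": 0, "wx": 0, "wy": 0, "wz": 0, "hand": 5},
    {"dx": 1.2, "dy": 0, "dz": 0, "wx": 0, "wy": 0, "wz": 0, "hand": 5},
    {"dx": 1.4, "dy": 0, "dz": 0, "wx": 0, "wy": 0, "wz": 0, "hand": 5},
    {"dx": 1.6, "dy": 0, "dz": 0, "wx": 0, "wy": 0, "wz": 0, "hand": 5},
    {"dx": 1.8, "dy": 0, "dz": 0, "wx": 0, "wy": 0, "wz": 0, "hand": 5},
    {"dx": 2, "dy": 0, "dz": 0, "wx": 0, "wy": 0, "wz": 0, "hand": 5},
    {"dx": 2.2, "dy": 0, "dz": 0, "wx": 0, "wy": 0, "wz": 0, "hand": 5},
    {"dx": 2.2, "dy": 0, "dz": 0, "wx": 0, "wy": 0, "wz": 0, "hand": 5}
  ]
}}

```text
clock: 17.05
eef_pos: [0.3624, 0.2061, 0.0661]
tool_rot: [-0.159, 0.987, -0.0, -0.001]
ft_force: [-0.1, 0.0, -1.6]
grip_width: 0.0121
grasp_force: 59.9
```

```bash
python3 -c "
from go import *
go([.384,.30,.0155],.522)"
```

```text
t 17.05 pos [0.3624 0.2061 0.0661] yaw 1.8906 d [-1.002  1.648  1.01 ] w [-2.000e-02 -1.000e-02  1.568e+01] F [-0.12  0.01 -1.63] grip 0.0121 59.86365616321564 j [ 0.52  0.25 -0.49  0.83 -0.    0.2 ]
```

Call:
{"op": "drive_tool", "data": {
  "rows": [
    {"dx": 0, "dy": 0, "dz": 0, "wx": 0, "wy": 0, "wz": 1.4, "hand": 5},
    {"dx": 0, "dy": 0, "dz": 0, "wx": 0, "wy": 0, "wz": 2.8, "hand": 5},
    {"dx": 0, "dy": 0, "dz": 0, "wx": 0, "wy": 0, "wz": 4.2, "hand": 5},
    {"dx": -0.1, "dy": 0.2, "dz": 0, "wx": 0, "wy": 0, "wz": 5.6, "hand": 5},
    {"dx": -0.2, "dy": 0.4, "dz": 0, "wx": 0, "wy": 0, "wz": 7, "hand": 5},
    {"dx": -0.3, "dy": 0.6, "dz": 0, "wx": 0, "wy": 0, "wz": 8.4, "hand": 5},
    {"dx": -0.45, "dy": 0.8, "dz": 0, "wx": 0, "wy": 0, "wz": 9.8, "hand": 5},
    {"dx": -0.6, "dy": 1, "dz": 0, "wx": 0, "wy": 0, "wz": 11.2, "hand": 5},
    {"dx": -0.7, "dy": 1.2, "dz": 0, "wx": 0, "wy": 0, "wz": 12.6, "hand": 5},
    {"dx": -0.85, "dy": 1.4, "dz": 0, "wx": 0, "wy": 0, "wz": 14, "hand": 5},
    {"dx": -1, "dy": 1.65, "dz": 0.2, "wx": 0, "wy": 0, "wz": 15.3, "hand": 5},
    {"dx": -1, "dy": 1.65, "dz": 0.5, "wx": 0, "wy": 0, "wz": 15.68, "hand": 5},
    {"dx": -1, "dy": 1.65, "dz": 0.75, "wx": 0, "wy": 0, "wz": 15.68, "hand": 5},
    {"dx": -1, "dy": 1.65, "dz": 0.9, "wx": 0, "wy": 0, "wz": 15.68, "hand": 5},
    {"dx": -1, "dy": 1.65, "dz": 0.98, "wx": 0, "wy": 0, "wz": 15.68, "hand": 5},
    {"dx": -1, "dy": 1.65, "dz": 1.02, "wx": 0, "wy": 0, "wz": 15.68, "hand": 5},
    {"dx": -1, "dy": 1.65, "dz": 1.02, "wx": 0, "wy": 0, "wz": 15.68, "hand": 5}
  ]
}}

```text
clock: 18.75
eef_pos: [0.386, 0.301, 0.0155]
tool_rot: [0.501, 0.866, 0.0, 0.0]
ft_force: [0.2, -1.3, -0.6]
grip_width: 0.0122
grasp_force: 59.9
```

Call:
{"op": "drive_tool", "data": {
  "rows": [
    {"dx": 0, "dy": 0, "dz": 0.01, "wx": 0, "wy": 0, "wz": 0, "hand": 5},
    {"dx": 0, "dy": 0, "dz": 0.018, "wx": 0, "wy": 0, "wz": 0, "hand": 5},
    {"dx": 0, "dy": 0, "dz": 0.018, "wx": 0, "wy": 0, "wz": 0, "hand": 16},
    {"dx": 0, "dy": 0, "dz": 0.018, "wx": 0, "wy": 0, "wz": 0, "hand": 25},
    {"dx": 0, "dy": 0, "dz": 0.018, "wx": 0, "wy": 0, "wz": 0, "hand": 45},
    {"dx": 0, "dy": 0, "dz": 0.018, "wx": 0, "wy": 0, "wz": 0, "hand": 45},
    {"dx": 0, "dy": 0, "dz": 0.018, "wx": 0, "wy": 0, "wz": 0, "hand": 45},
    {"dx": 0, "dy": 0, "dz": -0.2, "wx": 0, "wy": 0, "wz": 0, "hand": 45},
    {"dx": 0, "dy": 0, "dz": -0.5, "wx": 0, "wy": 0, "wz": 0, "hand": 45},
    {"dx": 0, "dy": 0, "dz": -1, "wx": 0, "wy": 0, "wz": 0, "hand": 45},
    {"dx": 0, "dy": 0, "dz": -1.6, "wx": 0, "wy": 0, "wz": 0, "hand": 45},
    {"dx": 0, "dy": 0, "dz": -2, "wx": 0, "wy": 0, "wz": 0, "hand": 45},
    {"dx": 0, "dy": 0, "dz": -2, "wx": 0, "wy": 0, "wz": 0, "hand": 45}
  ]
}}

```text
clock: 20.05
eef_pos: [0.3879, 0.3025, 0.1192]
tool_rot: [0.501, 0.866, 0.003, 0.001]
ft_force: [-0.4, 0.6, -0.1]
grip_width: 0.045
grasp_force: 0.0
```

```bash
python3 -c "
from go import *
im=save('scene','s9.png');t=save('top','t9.png')
a=im[90:330,200:420]
b=t[60:300,190:430]
cv2.imwrite('pics/v9.png',cv2.resize(np.hstack([a,b]),None,fx=1.7,fy=1.7,interpolation=2)[:,:,::-1])
go([.384,.30,.0155])"
```

```text
t 20.15 pos [0.3861 0.3011 0.1159] yaw 0.5219 d [ 1.000e-03 -4.900e-02  2.008e+00] w [ 0.02 -0.    0.  ] F [-0.35 -0.17 -0.12] grip 0.0449 0.0 j [ 0.66  0.31 -0.24  1.01  0.    1.71]
```

View pics/v9.png

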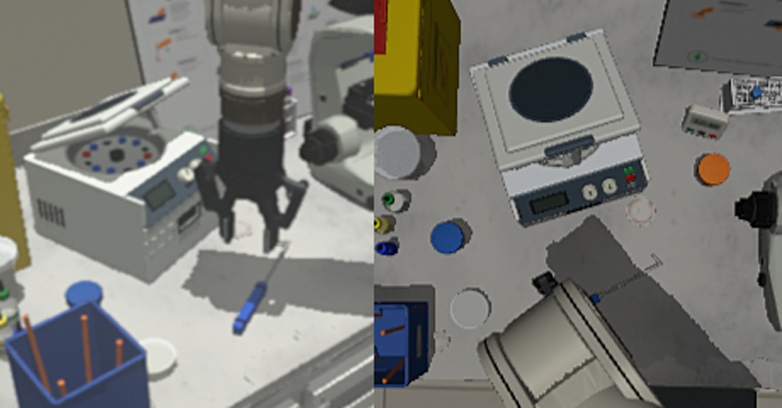

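The lid stands open with the rotor showing (scene crop ~(110,120)). The rod lies flat, clear of the centrifuge, with its hook at top crop ~(657,262). The cups and dish are unmoved and the gripper is free of everything.

```bash
python3 -c "
from workcell import bot
print(bot.job_done())"
```

```text
the job is handed in; nothing more can be done
None
```

The lock is released and the lid is standing open; the highest pull I read on the pin was about 12.5 N, the rod lies flat on the worktop clear of the centrifuge, the cups and dish look unmoved, and the job was handed in at about 20 s.

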